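Set the drip rack and hang the rinsed baskets

TASK

Get the drip rack ready and hang up the rinsed baskets. First slide the hook rail along its track, away from the thumbscrew's end, until it is against the stop, then lock it: turn the winged thumbscrew clockwise until it is home and its drag clutch slips for the first time, and stop at that slip, well within an eighth of a turn. Then hang every basket that is there by its handle, each on a hook of its own, so that it hangs free and has stopped swinging about, with the rail still at its stop; leave the bottle, the tin and the jar alone.

Things in the scene. Friction and masses are not known exactly. Their poses are not given: they have to be found in the camera images.
- rail (a joint): Travel of the sliding hook rail, in m: 0 = right end, 0.090 = home, against the grey stop block at the left (+y) end of the track. Slides along the rack's +y (rail_knob's y axis) with 4 N of friction and stays where left. A white upright panel 340 mm long, 10 mm thick, top 125 mm above the table, grey screw block at its right end, four hooks on its robot side, on a base plate 8 mm thick.
- rail_knob (a point): Centre of the black upright knob on the left end of the rail panel's top edge: a cylinder 18 mm in diameter that stands 42 mm above the panel (125 to 167 mm above the table; this point at 147 mm). Grip it from above to slide the rail. Axes are the rack's: y along the track towards home, -x the way the hooks point (towards the robot), z up.
- spindle (a joint): Angle of the thumbscrew's steel spindle in rad, 0 = screwed home (hard stop), negative = still open by that angle (it starts 1.2 to 3.0 open). Grows as it turns clockwise seen from above; turning takes only about 0.03 N m and it stays where it is left. A dark pointer on the steel collar (38 mm in diameter) right under the cap shows its angle: home when it points along the hooks, at the dark mark on the block.
- cap (a joint): Slip of the black winged cap on the spindle in rad (cap angle minus spindle angle, clockwise from above positive). 0 at the start. The cap drags the spindle with it through a friction clutch that holds 0.13 N m; while the spindle turns this value does not change, and once the spindle is home it grows as the cap slips on. The pointer stays under the white-dotted end of the wing until the clutch slips.
- screw_wing (a point): Grip point of the thumbscrew cap, on its vertical axis, 130 mm above the table: an upright wing 46 mm long (this frame's x), 13 mm thick (its y), from 108 to 144 mm above the table, on a round cap 34 mm in diameter. Pinch the wing across its thickness from above. It turns with the cap and travels with the rail; its white-dotted end lies on its -x.
- hook0 (a point): Hook 0 (0 = leftmost (+y), then 1, 2, and 3 = rightmost; 85 mm apart) of the rail: steel bar 10 mm thick that comes out 87 mm from the rail panel's mid-plane towards the robot. This point is the top surface of its lowest place, the seat, 60 mm in front of the panel's mid-plane and 110 mm above the table; its upturned tip ends 27 mm farther out, its top 123 mm above the table. The hook points along this frame's -x; frame fixed to the rail.
- hook1 (a point): Hook 1 (0 = leftmost (+y), then 1, 2, and 3 = rightmost; 85 mm apart) of the rail: steel bar 10 mm thick that comes out 87 mm from the rail panel's mid-plane towards the robot. This point is the top surface of its lowest place, the seat, 60 mm in front of the panel's mid-plane and 110 mm above the table; its upturned tip ends 27 mm farther out, its top 123 mm above the table. The hook points along this frame's -x; frame fixed to the rail.
- hook2 (a point): Hook 2 (0 = leftmost (+y), then 1, 2, and 3 = rightmost; 85 mm apart) of the rail: steel bar 10 mm thick that comes out 87 mm from the rail panel's mid-plane towards the robot. This point is the top surface of its lowest place, the seat, 60 mm in front of the panel's mid-plane and 110 mm above the table; its upturned tip ends 27 mm farther out, its top 123 mm above the table. The hook points along this frame's -x; frame fixed to the rail.
- hook3 (a point): Hook 3 (0 = leftmost (+y), then 1, 2, and 3 = rightmost; 85 mm apart) of the rail: steel bar 10 mm thick that comes out 87 mm from the rail panel's mid-plane towards the robot. This point is the top surface of its lowest place, the seat, 60 mm in front of the panel's mid-plane and 110 mm above the table; its upturned tip ends 27 mm farther out, its top 123 mm above the table. The hook points along this frame's -x; frame fixed to the rail.
- basket0_tab (a point): Centre of the grey upright grip tab on top of the handle of round steel rinse basket 0: 12 mm thick (this frame's x), 32 mm wide (its y), 46 mm high, centre 127 mm above the basket's underside. The basket is a cup 64 mm in diameter and 45 mm high, 160 g, all alike. Its rigid wire handle (7 mm wire) stands in the y-z plane, its legs 60 mm apart (centre lines), and is gabled, the peak in the middle under the tab. May be absent.
- basket0_eye (a point): Underside of the peak of basket 0's wire handle, 88.5 mm above the basket's underside and 38.5 mm below the tab centre: the place that rests on the hook's seat when hung. 43 mm of clear opening below it down to the rim. Frame as the tab's. May be absent.
- basket0: Rinse basket 0; origin at the centre of its underside, z up through the tab. May be absent.
- basket1_tab (a point): Centre of the grey upright grip tab on top of the handle of round steel rinse basket 1: 12 mm thick (this frame's x), 32 mm wide (its y), 46 mm high, centre 127 mm above the basket's underside. The basket is a cup 64 mm in diameter and 45 mm high, 160 g, all alike. Its rigid wire handle (7 mm wire) stands in the y-z plane, its legs 60 mm apart (centre lines), and is gabled, the peak in the middle under the tab. May be absent.
- basket1_eye (a point): Underside of the peak of basket 1's wire handle, 88.5 mm above the basket's underside and 38.5 mm below the tab centre: the place that rests on the hook's seat when hung. 43 mm of clear opening below it down to the rim. Frame as the tab's. May be absent.
- basket1: Rinse basket 1; origin at the centre of its underside, z up through the tab. May be absent.
- basket2_tab (a point): Centre of the grey upright grip tab on top of the handle of round steel rinse basket 2: 12 mm thick (this frame's x), 32 mm wide (its y), 46 mm high, centre 127 mm above the basket's underside. The basket is a cup 64 mm in diameter and 45 mm high, 160 g, all alike. Its rigid wire handle (7 mm wire) stands in the y-z plane, its legs 60 mm apart (centre lines), and is gabled, the peak in the middle under the tab. May be absent.
- basket2_eye (a point): Underside of the peak of basket 2's wire handle, 88.5 mm above the basket's underside and 38.5 mm below the tab centre: the place that rests on the hook's seat when hung. 43 mm of clear opening below it down to the rim. Frame as the tab's. May be absent.
- basket2: Rinse basket 2; origin at the centre of its underside, z up through the tab. May be absent.
- basket3_tab (a point): Centre of the grey upright grip tab on top of the handle of round steel rinse basket 3: 12 mm thick (this frame's x), 32 mm wide (its y), 46 mm high, centre 127 mm above the basket's underside. The basket is a cup 64 mm in diameter and 45 mm high, 160 g, all alike. Its rigid wire handle (7 mm wire) stands in the y-z plane, its legs 60 mm apart (centre lines), and is gabled, the peak in the middle under the tab. May be absent.
- basket3_eye (a point): Underside of the peak of basket 3's wire handle, 88.5 mm above the basket's underside and 38.5 mm below the tab centre: the place that rests on the hook's seat when hung. 43 mm of clear opening below it down to the rim. Frame as the tab's. May be absent.
- basket3: Rinse basket 3; origin at the centre of its underside, z up through the tab. May be absent.
- bottle: Bystander: white bottle 60 mm in diameter, 150 mm high; origin at the centre of its underside. Leave it alone.
- tin: Bystander: closed steel tin 94 mm in diameter, 40 mm high; origin at the centre of its underside. Leave it alone.
- jar: Bystander: white jar 70 mm in diameter, 80 mm high; origin at the centre of its underside. Leave it alone.
Things that resemble listed ones, but are neither listed nor needed, are in the scene too. Leave any yellow look-alike of the basket0 alone.

How it is judged:
By the outcome, as a careful person would: the job done as asked, in the order asked, and still so for the second after the job is handed in, with the robot touching nothing.
Of basket0, basket1, basket2, basket3 only 3 to 4 are there at a start; the rules pass over those that are not, and their reading is None.
At some moment in a run one of basket0, basket1, basket2, basket3 may be knocked a few centimetres aside while the robot is not near it.
It also fails if it takes over 200 s, if anything falls off the work surface, if the arm or the gripper's body presses on something with over 40 N, if the wrist force passes 120 N, or if a joint passes its speed limit or range.

ROBOT

A 6-joint arm with a two-finger parallel gripper is mounted at the origin on the work surface. World frame = base frame: x ahead of the robot, y to its left, z up, the work surface at z = 0. Lengths are in mm, angles in rad, forces in N, time in s.
With the tool pointing down it reaches from about 300 to 775 mm from the base axis. Payload 14.6 kg.
Tool frame: the origin (TCP) lies at the very end of the fingers, on their centre line; the grasp point (between the pads) lies 19 mm behind it; z points along the fingers, y is the line along which they close (so a half turn about z gives the same grasp; the last joint's range is limited). The gripper opens to 94 mm and grips with 3 to 60 N. Pads are 16 mm wide; open, the fingers measure 119 mm over their backs; the gripper's body (75 mm by 177 mm) begins 78 mm behind the grasp point.
Start: joints at [-0.067, 0.3, 1.521, -0, 1.321, -0.067], TCP at [549.99, -0.002, 205.446] pointing down, gripper open.
Joint ranges: [-3.03, 3.03], [-0.79, 2.21], [0.23, 2.52], [-1.04, 4.18], [0, 3.07], [-2.55, 2.55]. Speed limits (rad/s): [2.22, 2.22, 2.57, 3.14, 3.14, 3.14].

INTERFACE

Orientations are given as [roll, pitch, yaw] about the fixed x, y, z axes, in that order (R = Rz(yaw) Ry(pitch) Rx(roll)).
In Python, from cell import manip gives the robot as it stands.
- The arm moves only by the tool servo_tool, never from a script. Its argument "motion" is a list that holds one entry, the list of rows, each a list of 7 numbers: the shift along the world's x, y, z as a fraction of full scale, then the turn, a rotation vector about the world's x, y, z as a fraction of full scale, then the closure, from 0 (fully open) to 1 (shut). In form: [[[x, y, z, rx, ry, rz, gripper], ...]]. A call has 1 to 10 rows; each row is the pose to reach, as a shift and turn from the pose commanded when the call began, turning the shorter way round; what a row does not reach only later rows make up. Full scale, the value 1, is 0.5 m for a shift and pi rad for a turn. A row lasts 1/10 s, in which the tool goes at most 50 mm and 8.59 degrees, less where a joint would pass 70% of its speed; a pose out of reach is approached as far as the arm can. A call with a number of a shift or a turn outside -1 to 1 is refused whole. A call with a gripper value outside its range is refused whole. The fingers move at their own pace and stop on an object; "newtons" is the grip in N (left out, the last holds). Time passes only in rows, so rows that repeat a pose let the fingers close. It gives the time, the measured TCP pose, the force, the opening and the grip force at its end, in the units of the state.
- manip.read_state(): the state, without advancing time (a new reading comes with each control period).
- manip.camera(name): name is "scene" or "side" or "wrist"; returns a dict with "frame" (480x640x3 uint8, red, green, blue), "range_z" (480x640 float32, mm along the optical axis (not along the pixel's ray), 0 where there is no reading), "vfov" (degrees; the focal length in pixels is half the picture's height over the tangent of half this angle, whatever the lens; pixels are square), "cx", "cy" (the principal point, pixels), "cam_to_world" (4x4, takes a point from camera to world coordinates). Camera axes: x right, y down, z forward; pixel columns grow to the right and rows downward; lengths in mm; the calibration is good to about 2 mm. A picture is of the moment at which its call begins.
- manip.sign_off(): hands the job in; it is judged then, once.
The state is a dict: "clock": time; "joints": joint angles; "qd": joint speeds; "effort": joint torques, N m; "eef_pos": TCP position; "eef_rot": TCP orientation; "wrist_force": force on the tool from outside, world axes, zero at the start; "moment": the same for the moment, N m; "finger_gap": finger opening in mm; "finger_force": force on a finger pad.
Only numpy, scipy, OpenCV 4.12 (cv2) and the standard library are available. Lean on these libraries where they do the work, as an engineer would, in place of code of your own. Each camera call takes 0.05 s, during which the arm holds its last target. There are 200 camera calls.

## Working session

There is one attempt and no reset: what is moved stays moved. The work goes in short steps, Python scripts to look and compute and a tool call to move; the robot and the scene stay as the last step left them, time stands still between calls to the robot, and variables do not carry over. Pictures are saved under pics/ and viewed, at most 14 in all, crops included, and the job is handed in when it is done.

Besides the shell and the picture viewer there is one more tool, called after "Emit:" as name(argument=value, ...), one argument or row to a line, values as JSON. servo_tool: Moves the arm, as the interface text tells. Its arguments: {"type":"object","properties":{"motion":{"type":"array"},"newtons":{"type":"number"}},"required":["motion"]}

```bash
mkdir -p pics; ls
cat > h.py <<'E'
import numpy as np, cv2
from cell import manip
def cam(n,save=None):
    c=manip.camera(n)
    if save: cv2.imwrite('pics/'+save,cv2.cvtColor(c['frame'],cv2.COLOR_RGB2BGR))
    return c
def foc(c): return 240/np.tan(np.radians(c['vfov'])/2)
def cloud(c):
    f=foc(c); v,u=np.mgrid[0:480,0:640]; z=c['range_z']
    P=np.stack([(u-c['cx'])/f*z,(v-c['cy'])/f*z,z,np.ones_like(z)],-1)
    W=P@np.array(c['cam_to_world']).T
    W=W[...,:3]; W[z<=0]=np.nan
    return W
def ray(c,u,v,h):
    T=np.array(c['cam_to_world']);f=foc(c)
    d=T[:3,:3]@np.array([(u-c['cx'])/f,(v-c['cy'])/f,1]);o=T[:3,3]
    return o+d*(h-o[2])/d[2]
E
python3 - <<'E'
from h import *
for n in ['scene','side']:
    c=cam(n,n+'0.png'); print(n,c['vfov'],c['cx'],c['cy'],np.round(c['cam_to_world'],3).tolist())
    np.savez('/tmp/%s0.npz'%n,**c)
print(manip.read_state())
E
```

```text
pics
scene 51.5833840610901 312.65133473755384 243.63181671554892 [[-0.478, 0.588, -0.653, 1395.309], [0.878, 0.336, -0.34, 451.534], [0.02, -0.736, -0.677, 1046.402], [0.0, 0.0, 0.0, 1.0]]
side 56.92136251978652 321.0751732264293 235.40056802911016 [[-0.964, -0.178, 0.199, 278.482], [-0.266, 0.58, -0.77, 882.001], [0.021, -0.795, -0.606, 828.306], [0.0, 0.0, 0.0, 1.0]]
{'clock': 0.1, 'joints': array([-6.66001038e-02,  3.00411955e-01,  1.52148007e+00,  9.72883195e-06,
        1.32070116e+00, -6.66215794e-02]), 'qd': array([ 0.00064334, -0.00160212, -0.00110216,  0.00035065, -0.00138437,
        0.00039279]), 'effort': array([ 1.84928511e-03, -5.32644153e+01, -3.53284299e+01,  7.10431044e-02,
        2.34944851e-02, -7.30603051e-05]), 'eef_pos': array([5.49780125e+02, 1.42315834e-02, 2.04961504e+02]), 'eef_rot': array([-3.14059497e+00, -7.60101692e-05,  1.57081535e+00]), 'wrist_force': array([-0.2653905 , -0.55526306,  0.84438459]), 'moment': array([ 0.01972678, -0.0120376 , -0.00421022]), 'finger_force': 0.0, 'finger_gap': 94.09978182818848}
```

View pics/scene0.png

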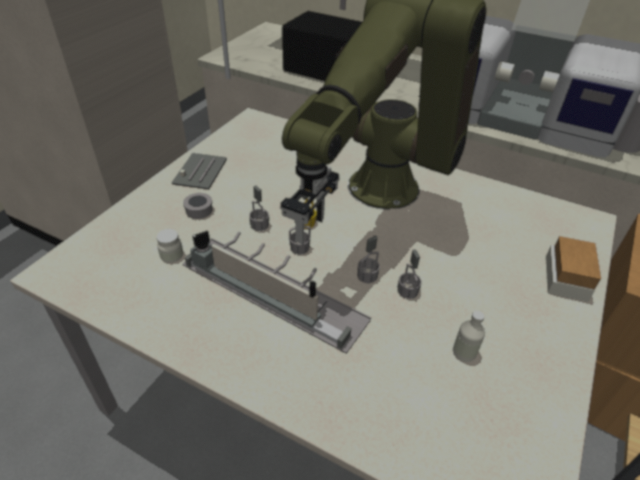

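View pics/side0.png

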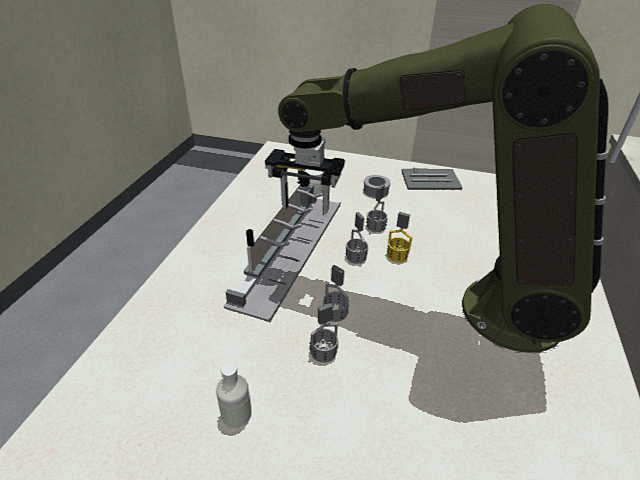

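Scene view: the knob is at (313,290) and the thumbscrew at (203,240). The grey baskets are at (258,210), (300,240), (368,262) and (410,280), with the yellow look-alike behind the gripper at about (313,215). The side view shows four grey baskets with tabs at (379,205), (359,218), (337,274) and (325,313), and the yellow one at (399,245). Next I'll measure using both views.

```bash
cat > meas.py <<'E'
from h import *
from scipy import ndimage
def load(n): return dict(np.load('/tmp/%s0.npz'%n))
def tabs(cs,zlo=100,zhi=175,show=True):
    # top-down occupancy of dark/grey upright bits between zlo..zhi
    for n,c in cs.items():
        W=cloud(c); m=(W[...,2]>zlo)&(W[...,2]<zhi)&(W[...,0]>250)&(W[...,0]<800)&(abs(W[...,1])<600)
        l,k=ndimage.label(m,np.ones((3,3)))
        for i in range(1,k+1):
            s=l==i
            if s.sum()<12: continue
            p=W[s]; v,u=np.nonzero(s)
            print(n,'px',int(u.mean()),int(v.mean()),'n',s.sum(),'mean',np.round(p.mean(0)),'lo',np.round(np.percentile(p,3,0)),'hi',np.round(np.percentile(p,97,0)),'rgb',c['frame'][s].mean(0).astype(int))
if __name__=='__main__':
    tabs({n:load(n) for n in('scene','side')})
    for n in('scene','side'):
        im=cv2.cvtColor(load(n)['frame'],cv2.COLOR_RGB2BGR)
        a=im[170:360,150:440] if n=='scene' else im[150:370,210:430]
        cv2.imwrite('pics/%s_crop.png'%n,cv2.resize(a,None,fx=2.7,fy=2.7,interpolation=cv2.INTER_CUBIC))
E
python3 meas.py
```

```text
scene px 257 193 n 120 mean [ 399. -263.  133.] lo [ 389. -281.  108.] hi [ 406. -250.  152.] rgb [81 82 77]
scene px 304 197 n 21 mean [ 323. -141.  114.] lo [ 312. -148.  105.] hi [ 328. -137.  122.] rgb [69 68 62]
scene px 201 239 n 263 mean [ 647. -284.  126.] lo [ 627. -299.  102.] hi [ 663. -272.  146.] rgb [39 39 38]
scene px 268 271 n 1489 mean [650. -66. 119.] lo [ 581. -230.  101.] hi [678.  83. 161.] rgb [111 108 101]
scene px 371 243 n 154 mean [435. 130. 133.] lo [419. 119. 109.] hi [447. 139. 152.] rgb [62 62 59]
scene px 414 258 n 147 mean [433. 254. 134.] lo [418. 240. 108.] hi [443. 266. 152.] rgb [77 78 74]
scene px 474 324 n 413 mean [563. 451. 123.] lo [546. 430. 101.] hi [578. 473. 152.] rgb [137 136 128]
side px 302 172 n 37 mean [ 648. -289.  143.] lo [ 627. -297.  135.] hi [ 664. -279.  146.] rgb [26 28 28]
side px 279 218 n 1124 mean [642. -66. 119.] lo [ 579. -279.  102.] hi [674.  86. 163.] rgb [100  99  97]
side px 379 192 n 115 mean [ 396. -260.  131.] lo [ 387. -276.  105.] hi [ 406. -249.  150.] rgb [58 61 60]
side px 359 221 n 145 mean [425. -96. 132.] lo [ 413. -109.  108.] hi [439. -87. 151.] rgb [68 71 69]
side px 403 220 n 185 mean [ 311. -138.  130.] lo [ 296. -145.  106.] hi [ 326. -133.  151.] rgb [66 69 67]
side px 337 275 n 218 mean [430. 133. 132.] lo [416. 125. 107.] hi [445. 139. 151.] rgb [58 61 59]
side px 324 313 n 266 mean [427. 257. 132.] lo [415. 245. 106.] hi [441. 266. 151.] rgb [61 65 64]
side px 231 381 n 662 mean [551. 458. 123.] lo [533. 438. 101.] hi [572. 473. 151.] rgb [165 167 162]
```

View pics/scene_crop.png

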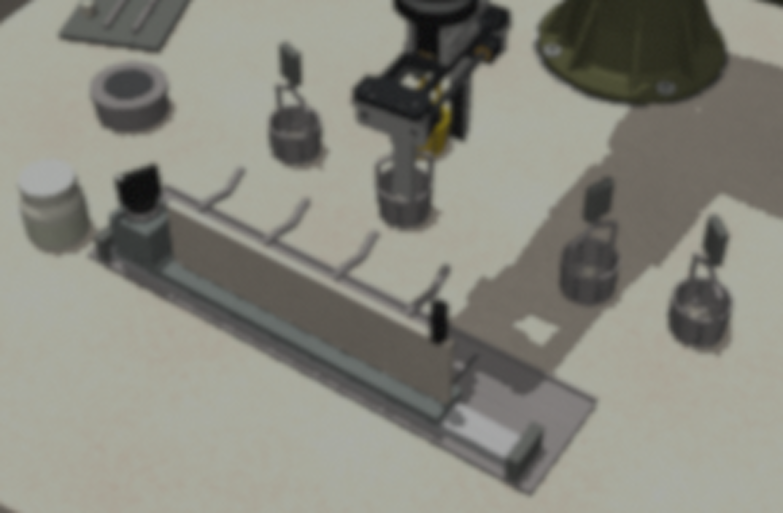

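```bash
cat > rack.py <<'E'
from meas import *
def rack(cs):
  for n,c in cs.items():
    W=cloud(c); x,y,z=W[...,0],W[...,1],W[...,2]
    k=(z>135)&(z<170)&(x>600)&(x<720)&(y>20)&(y<260)
    if k.any(): print(n,'knob n',k.sum(),'med',np.round(np.median(W[k],0),1),'zmax',np.round(np.nanmax(z[k]),1))
    top=(z>121)&(z<129)&(x>600)&(x<720)&(y>-240)&(y<200)
    P=W[top]
    if len(P)>20:
        l=cv2.fitLine(P[:,:2].astype(np.float32),cv2.DIST_HUBER,0,.01,.01).ravel(); d=l[:2]*np.sign(l[1])
        t=P[:,:2]@d; print(n,'top n',len(P),'dir angle of y axis from world y (deg ccw)',np.degrees(np.arctan2(-d[0],d[1])),'x at y=0',l[2]-l[3]*d[0]/d[1],'ends y',np.percentile(P[:,1],[1,99]),'z',np.median(P[:,2]))
    h=(z>96)&(z<121)&(x>540)&(x<635)&(y>-240)&(y<240)
    l,kk=ndimage.label(h,np.ones((3,3)))
    for i in range(1,kk+1):
        s=l==i
        if s.sum()<8: continue
        p=W[s]; print(n,' hook n',s.sum(),'tip(minx)',np.round(p[np.argmin(p[:,0])]),'mean',np.round(p.mean(0)),'max x',np.round(p[:,0].max()))
    s=(z>135)&(z<150)&(x>600)&(x<700)&(y>-330)&(y<-250)
    if s.sum()>10:
        P=W[s][:,:2].astype(np.float32); r=cv2.minAreaRect(P); print(n,'wing',r,P.mean(0))
if __name__=='__main__': rack({n:load(n) for n in('scene','side')})
E
python3 rack.py
```

```text
scene knob n 89 med [676.3  78.  159.3] zmax 169.9
scene top n 443 dir angle of y axis from world y (deg ccw) -4.501597 x at y=0 666.73376 ends y [-235.85688831   87.02286862] z 125.1865617577015
scene  hook n 71 tip(minx) [ 569. -220.  120.] mean [ 599. -218.  115.] max x 635.0
scene  hook n 70 tip(minx) [ 574. -134.  118.] mean [ 603. -133.  115.] max x 633.0
scene  hook n 65 tip(minx) [577. -46. 121.] mean [605. -48. 115.] max x 635.0
scene  hook n 55 tip(minx) [587.  42. 120.] mean [609.  36. 115.] max x 634.0
scene wing ((643.8019409179688, -287.8034973144531), (18.13079833984375, 45.75399398803711), 58.205318450927734) [ 645.2578  -286.78824]
side knob n 96 med [669.4  80.7 156. ] zmax 169.5
side top n 238 dir angle of y axis from world y (deg ccw) -4.521672 x at y=0 664.262 ends y [-237.22103418   88.47166475] z 124.60442653288578
side  hook n 73 tip(minx) [ 563. -217.  117.] mean [ 599. -218.  113.] max x 634.0
side  hook n 75 tip(minx) [ 569. -128.  119.] mean [ 604. -132.  113.] max x 635.0
side  hook n 73 tip(minx) [576. -47. 117.] mean [607. -48. 113.] max x 635.0
side  hook n 71 tip(minx) [582.  38. 117.] mean [611.  37. 113.] max x 635.0
side wing ((643.7572631835938, -287.8450927734375), (13.409814834594727, 45.52201843261719), 66.2889175415039) [ 646.85645 -288.51535]
```

The four grey baskets have tab tops at about 151 mm, as expected. The yellow look-alike is at about (315,-140). The rack's yaw is -4.5°, and the wing's long axis means it is about 2.8 rad open. I'll go above the knob and look from close by.

Emit:
servo_tool(
  motion=[
    [[0.245, 0.158, 0.05, 0, 0, 0.475, 0], [0.245, 0.158, 0.05, 0, 0, 0.475, 0], [0.245, 0.158, 0.05, 0, 0, 0.475, 0], [0.245, 0.158, 0.05, 0, 0, 0.475, 0], [0.245, 0.158, 0.05, 0, 0, 0.475, 0], [0.245, 0.158, 0.05, 0, 0, 0.475, 0], [0.245, 0.158, 0.05, 0, 0, 0.475, 0], [0.245, 0.158, 0.05, 0, 0, 0.475, 0], [0.245, 0.158, 0.05, 0, 0, 0.475, 0], [0.245, 0.158, 0.05, 0, 0, 0.475, 0]],
  ],
)

```text
clock: 1.1
eef_pos: [672.4, 79.0, 229.9]
eef_rot: [-3.141, -0.001, 3.069]
wrist_force: [0.1, 0.2, 0.1]
finger_gap: 94.4
finger_force: 0.0
```

Run:
```python
from h import *
s=manip.read_state(); print(s['eef_pos'],s['eef_rot'],s['joints'],s['wrist_force'],s['moment'])
c=cam('wrist','w1.png'); W=cloud(c); x,y,z=np.moveaxis(W,-1,0)
k=(z>145)&(z<175)&(abs(x-672)<30)&(abs(y-79)<30)
print(k.sum(),np.round(np.array(c['cam_to_world']),2).tolist(),c['vfov'])
if k.any(): print(np.median(W[k],0),W[k].min(0),W[k].max(0))
```

```text
[672.37613206  78.95204075 229.91820978] [-3.14147084e+00 -9.12477641e-04  3.06908933e+00] [ 6.27974700e-02  5.82033166e-01  1.06530881e+00  2.38448362e-06
  1.49517125e+00 -1.43549577e+00] [0.10829949 0.23337202 0.05602153] [ 0.11920543 -0.06683849 -0.06640006]
769 [[0.07, 0.96, 0.26, 599.03], [1.0, -0.07, -0.02, 85.8], [0.0, 0.26, -0.97, 410.42], [0.0, 0.0, 0.0, 1.0]] 62.084793158056954
[670.33402228  77.0219027  167.69168671] [663.70791596  67.94907241 145.07257483] [681.23943269  85.65370614 170.03507417]
```

View pics/w1.png

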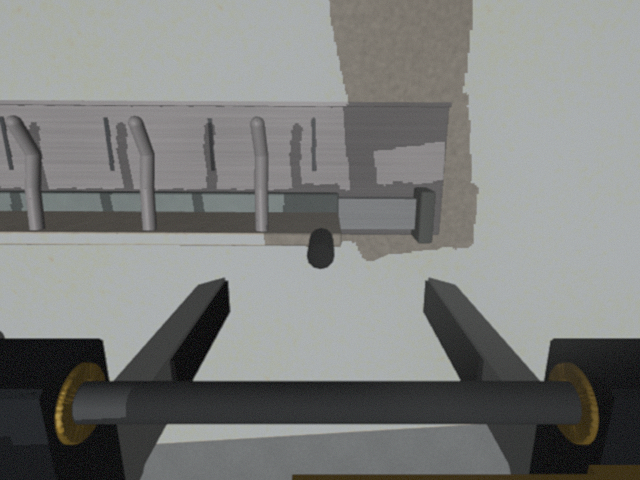

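The knob shows at (320,255), right between the fingers. The cloud puts its centre at (672.5, 77) with the top at 168, which fits. I'll descend and grip.

Emit:
servo_tool(
  motion=[
    [[0, -0.004, -0.1, 0, 0, 0, 0], [0, -0.004, -0.16, 0, 0, 0, 0], [0, -0.004, -0.194, 0, 0, 0, 0], [0, -0.004, -0.194, 0, 0, 0, 0], [0, -0.004, -0.194, 0, 0, 0, 1], [0, -0.004, -0.194, 0, 0, 0, 1], [0, -0.004, -0.194, 0, 0, 0, 1], [0, -0.004, -0.194, 0, 0, 0, 1], [0, -0.004, -0.194, 0, 0, 0, 1], [0, -0.004, -0.194, 0, 0, 0, 1]],
  ],
  newtons=30,
)

```text
clock: 2.15
eef_pos: [672.5, 77.0, 133.6]
eef_rot: [3.142, 0.0, 3.063]
wrist_force: [-0.5, -0.7, 0.3]
finger_gap: 49.4
finger_force: 0.0
```

Emit:
servo_tool(
  motion=[
    [[0, 0, 0, 0, 0, 0, 1], [0, 0, 0, 0, 0, 0, 1], [0, 0, 0, 0, 0, 0, 1], [0, 0, 0, 0, 0, 0, 1], [0, 0, 0, 0, 0, 0, 1], [0, 0, 0, 0, 0, 0, 1], [0, 0, 0, 0, 0, 0, 1], [0, 0, 0, 0, 0, 0, 1]],
  ],
)

```text
clock: 2.95
eef_pos: [672.5, 76.7, 133.4]
eef_rot: [-3.141, -0.0, 3.063]
wrist_force: [0.1, -4.2, -0.3]
finger_gap: 17.6
finger_force: 30.0
```

Emit:
servo_tool(
  motion=[
    [[0.002, 0.025, 0, 0, 0, 0, 1], [0.004, 0.05, 0, 0, 0, 0, 1], [0.006, 0.075, 0, 0, 0, 0, 1], [0.008, 0.1, 0, 0, 0, 0, 1], [0.01, 0.125, 0, 0, 0, 0, 1], [0.0118, 0.15, 0, 0, 0, 0, 1], [0.0126, 0.16, 0, 0, 0, 0, 1], [0.0126, 0.16, 0, 0, 0, 0, 1]],
  ],
)

```text
clock: 3.75
eef_pos: [678.3, 150.9, 133.2]
eef_rot: [-3.132, -0.003, 3.06]
wrist_force: [-11.2, -38.4, 4.0]
finger_gap: 17.4
finger_force: 30.0
```

The force jumped after about 74 mm of travel. I'll relax the push and check whether that is the stop.

Emit:
servo_tool(
  motion=[
    [[-0.0008, -0.01, 0, 0, 0, 0, 1], [-0.0008, -0.01, 0, 0, 0, 0, 1], [-0.0008, -0.01, 0, 0, 0, 0, 1]],
  ],
)

```text
clock: 4.05
eef_pos: [678.3, 150.8, 133.3]
eef_rot: [-3.139, -0.001, 3.062]
wrist_force: [-3.0, -11.5, 1.3]
finger_gap: 17.4
finger_force: 30.0
```

Run:
```python
from h import *
c=cam('wrist','w2.png'); im=cv2.imread('pics/w2.png')
cv2.imwrite('pics/w2.png',cv2.resize(im[60:300,240:560],None,fx=2.2,fy=2.2))
```

```text
(no output)
```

View pics/w2.png

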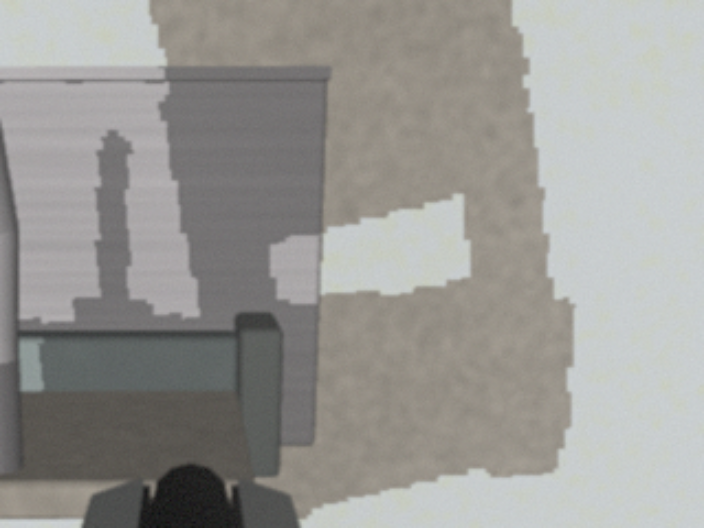

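The panel is flush against the grey stop block at (258,390), so the rail is home. It started about 15 mm along the track. I'll release and go above the thumbscrew.

Emit:
servo_tool(
  motion=[
    [[0, 0, 0, 0, 0, 0, 0.3], [0, 0, 0, 0, 0, 0, 0.3], [0, 0, 0, 0, 0, 0, 0.3], [0, 0, 0.1, 0, 0, 0, 0.3], [0, 0, 0.2, 0, 0, 0, 0], [-0.01, -0.1, 0.22, 0, 0, 0, 0], [-0.02, -0.2, 0.22, 0, 0, 0, 0], [-0.03, -0.3, 0.22, 0, 0, 0, 0], [-0.04, -0.4, 0.22, 0, 0, -0.05, 0], [-0.05, -0.5, 0.22, 0, 0, -0.1, 0]],
  ],
)

```text
clock: 5.1
eef_pos: [653.3, -97.2, 243.7]
eef_rot: [3.141, 0.0, 2.758]
wrist_force: [0.5, -0.1, 0.6]
finger_gap: 92.6
finger_force: 0.0
```

Emit:
servo_tool(
  motion=[
    [[-0.0038, -0.1, 0, 0, 0, -0.008, 0], [-0.0076, -0.2, 0, 0, 0, -0.008, 0], [-0.0076, -0.231, 0, 0, 0, -0.008, 0], [-0.0076, -0.231, 0, 0, 0, -0.008, 0], [-0.0076, -0.231, 0, 0, 0, -0.008, 0]],
  ],
)

```text
clock: 5.6
eef_pos: [650.1, -210.0, 243.3]
eef_rot: [3.141, -0.0, 2.739]
wrist_force: [0.9, 0.1, -0.2]
finger_gap: 94.1
finger_force: 0.0
```

Run:
```python
from h import *
s=manip.read_state(); print(s['eef_pos'],s['eef_rot'],s['joints'],s['moment'])
c=cam('wrist','w3.png'); W=cloud(c); x,y,z=np.moveaxis(W,-1,0)
k=(z>134)&(z<150)&(abs(x-649)<40)&(abs(y+213)<40)
P=W[k][:,:2].astype(np.float32); print(k.sum(),cv2.minAreaRect(P),P.mean(0),np.nanmax(z[k]))
```

```text
[ 650.12660304 -209.97144854  243.34139303] [ 3.14108666e+00 -1.65491293e-04  2.73870639e+00] [-3.66195465e-01  5.92228311e-01  1.01950946e+00  5.12151596e-04
  1.53000170e+00 -1.53412641e+00] [ 0.07844555 -0.0383953  -0.02687332]
1096 ((650.453857421875, -211.28919982910156), (12.980708122253418, 45.91569137573242), 58.93635559082031) [ 649.0165  -210.53874] 147.24755208214305
```

View pics/w3.png

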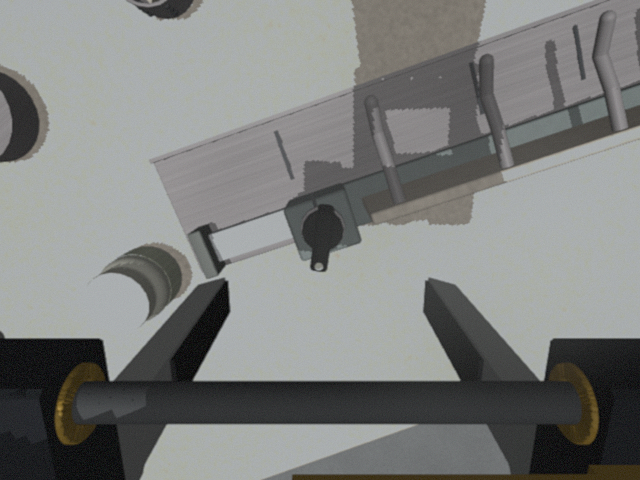

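The dotted end of the wing at (319,266) points away from the robot, which confirms the screw is about 2.7–2.8 rad open. The jar is at about (150,280) and lower than the fingertips will go. The wing's centre is (650.4,-211.3) with its axis at 149°. I'll descend with the fingers half open.

Emit:
servo_tool(
  motion=[
    [[0.001, -0.003, 0, 0, 0, -0.044, 0.45], [0.001, -0.003, 0, 0, 0, -0.044, 0.45], [0.001, -0.003, -0.08, 0, 0, -0.044, 0.45], [0.001, -0.003, -0.14, 0, 0, -0.044, 0.45], [0.001, -0.003, -0.2, 0, 0, -0.044, 0.45], [0.001, -0.003, -0.24, 0, 0, -0.044, 0.45], [0.001, -0.003, -0.258, 0, 0, -0.044, 0.45], [0.001, -0.003, -0.258, 0, 0, -0.044, 0.45], [0.001, -0.003, -0.258, 0, 0, -0.044, 0.45]],
  ],
)

```text
clock: 6.55
eef_pos: [650.9, -212.5, 115.8]
eef_rot: [3.141, 0.002, 2.601]
wrist_force: [-0.1, -0.2, 0.0]
finger_gap: 51.6
finger_force: 0.0
```

Emit:
servo_tool(
  motion=[
    [[0, 0, 0, 0, 0, 0, 1], [0, 0, 0, 0, 0, 0, 1], [0, 0, 0, 0, 0, 0, 1], [0, 0, 0, 0, 0, 0, 1], [0, 0, 0, 0, 0, 0, 1], [0, 0, 0, 0, 0, 0, 1], [0, 0, 0, 0, 0, 0, 1], [0, 0, 0, 0, 0, 0, 1], [0, 0, 0, 0, 0, 0, 1]],
  ],
  newtons=25,
)

```text
clock: 7.45
eef_pos: [650.0, -213.4, 114.6]
eef_rot: [-3.141, 0.0, 2.599]
wrist_force: [-4.3, -4.7, 1.7]
finger_gap: 13.0
finger_force: 25.0
```

Run:
```python
from h import *
s=manip.read_state(); print(s['eef_pos'],s['eef_rot'],s['joints'],s['moment'],s['wrist_force'])
```

```text
[ 650.02921892 -213.4188523   114.5809376 ] [-3.14068304e+00  3.28312705e-05  2.59935855e+00] [-3.70397490e-01  6.77370816e-01  1.18192729e+00 -9.40674503e-04
  1.28241785e+00 -1.39869212e+00] [-0.73314539  0.67314903  0.06054074] [-4.32636261 -4.72623079  1.68394596]
```

Emit:
servo_tool(
  motion=[
    [[-0.001, -0.002, 0, 0, 0, 0, 1], [-0.001, -0.002, 0, 0, 0, -0.04, 1], [-0.001, -0.002, 0, 0, 0, -0.08, 1], [-0.001, -0.002, 0, 0, 0, -0.12, 1], [-0.001, -0.002, 0, 0, 0, -0.16, 1], [-0.001, -0.002, 0, 0, 0, -0.2, 1], [-0.001, -0.002, 0, 0, 0, -0.24, 1], [-0.001, -0.002, 0, 0, 0, -0.28, 1], [-0.001, -0.002, 0, 0, 0, -0.32, 1], [-0.001, -0.002, 0, 0, 0, -0.32, 1]],
  ],
)

```text
clock: 8.45
eef_pos: [649.4, -214.0, 114.5]
eef_rot: [-3.14, -0.0, 1.59]
wrist_force: [-5.5, -2.0, 3.7]
finger_gap: 12.7
finger_force: 25.0
```

Run:
```python
from h import *
s=manip.read_state(); print(s['eef_pos'],np.degrees(s['eef_rot']),s['joints'],s['moment'],s['wrist_force'])
```

```text
[ 649.36048988 -213.95105067  114.54699922] [-1.79936739e+02 -2.55974502e-03  9.10828729e+01] [-3.71685898e-01  6.76876121e-01  1.18281849e+00 -3.95325405e-04
  1.28293604e+00 -3.90473190e-01] [-0.33974295  1.10515582  0.03525385] [-5.45889339 -1.95406938  3.73833307]
```

Emit:
servo_tool(
  motion=[
    [[-0.002, 0, 0, 0, 0, -0.04, 1], [-0.002, 0, 0, 0, 0, -0.08, 1], [-0.002, 0, 0, 0, 0, -0.12, 1], [-0.002, 0, 0, 0, 0, -0.16, 1], [-0.002, 0, 0, 0, 0, -0.2, 1], [-0.002, 0, 0, 0, 0, -0.24, 1], [-0.002, 0, 0, 0, 0, -0.28, 1], [-0.002, 0, 0, 0, 0, -0.32, 1], [-0.002, 0, 0, 0, 0, -0.36, 1], [-0.002, 0, 0, 0, 0, -0.4, 1]],
  ],
)

```text
clock: 9.45
eef_pos: [648.5, -213.5, 114.6]
eef_rot: [-3.141, 0.001, 0.333]
wrist_force: [-5.1, 0.1, 4.6]
finger_gap: 13.1
finger_force: 25.0
```

Run:
```python
from h import *
s=manip.read_state(); print(s['eef_pos'],np.degrees(s['eef_rot']),s['joints'],s['moment'],s['wrist_force'])
```

```text
[ 648.47475312 -213.49757707  114.56193939] [-1.79947907e+02  4.21172251e-02  1.90655557e+01] [-3.71774489e-01  6.74659306e-01  1.18640946e+00  2.26019129e-04
  1.28167284e+00  8.66200885e-01] [0.27506794 1.18208558 0.0675306 ] [-5.07709863  0.12729098  4.60343409]
```

Emit:
servo_tool(
  motion=[
    [[-0.001, 0, 0, 0, 0, -0.03, 1], [-0.001, 0, 0, 0, 0, -0.06, 1], [-0.001, 0, 0, 0, 0, -0.08, 1], [-0.001, 0, 0, 0, 0, -0.095, 1], [-0.001, 0, 0, 0, 0, -0.11, 1]],
  ],
)

```text
clock: 9.95
eef_pos: [648.3, -213.3, 114.6]
eef_rot: [-3.141, 0.0, -0.009]
wrist_force: [-1.8, 1.5, 2.4]
finger_gap: 12.9
finger_force: 25.0
```

```bash
cat > st.py <<'E'
from h import *
s=manip.read_state(); print(s['eef_pos'],np.degrees(s['eef_rot']),s['moment'],s['wrist_force'])
E
python3 st.py
```

```text
[ 648.30913434 -213.26027004  114.57830468] [-1.79950917e+02  1.11189127e-02 -5.43571690e-01] [0.39804191 0.61311678 0.08469439] [-1.83277876  1.52951208  2.3951311 ]
```

Emit:
servo_tool(
  motion=[
    [[0, 0, 0, 0, 0, -0.01, 1], [0, 0, 0, 0, 0, -0.02, 1]],
  ],
)

```text
clock: 10.15
eef_pos: [648.3, -213.2, 114.6]
eef_rot: [-3.141, 0.0, -0.072]
wrist_force: [-1.4, 2.6, 2.0]
finger_gap: 12.7
finger_force: 25.0
```

```bash
python3 st.py
```

```text
[ 648.33707994 -213.17785407  114.59035548] [-1.79949204e+02  1.25067922e-02 -4.09956597e+00] [0.48012537 0.63135816 0.03615586] [-1.38905747  2.61580363  2.01126221]
```

Emit:
servo_tool(
  motion=[
    [[0, 0, 0, 0, 0, -0.01, 1], [0, 0, 0, 0, 0, -0.02, 1]],
  ],
)

```text
clock: 10.35
eef_pos: [648.3, -213.1, 114.5]
eef_rot: [-3.141, 0.0, -0.134]
wrist_force: [-2.9, 2.8, 3.0]
finger_gap: 12.8
finger_force: 25.0
```

```bash
python3 st.py
```

```text
[ 648.30314072 -213.13174658  114.54778076] [-1.79947298e+02  2.20582429e-02 -7.69379683e+00] [0.5370606  0.66262866 0.16466968] [-2.86752614  2.78523175  2.98132345]
```

The moment about z jumped from 0.04 to 0.165 N·m as the wing passed the home angle of -4.5°, so the clutch is slipping. I'll turn a few more degrees for certainty, then look.

Emit:
servo_tool(
  motion=[
    [[0, 0, 0, 0, 0, -0.01, 1], [0, 0, 0, 0, 0, -0.02, 1], [0, 0, 0, 0, 0, -0.02, 1]],
  ],
)

```text
clock: 10.65
eef_pos: [648.3, -213.1, 114.5]
eef_rot: [-3.141, 0.0, -0.196]
wrist_force: [-2.7, 4.5, 3.8]
finger_gap: 13.1
finger_force: 25.0
```

```bash
python3 st.py
```

```text
[ 648.30618035 -213.11512705  114.54543058] [-1.79947335e+02  2.58479069e-02 -1.12495418e+01] [0.85063006 0.73763135 0.04001317] [-2.67312864  4.47415926  3.76598439]
```

Emit:
servo_tool(
  motion=[
    [[0, 0, 0, 0, 0, 0, 0.65], [0, 0, 0, 0, 0, 0, 0.65], [0, 0, 0, 0, 0, 0, 0.65], [0, 0, 0, 0, 0, 0, 0.65], [0, 0, 0.06, 0, 0, 0, 0.65], [0, 0, 0.12, 0, 0, 0, 0.65], [-0.04, 0, 0.2, 0, 0, 0, 0.65], [-0.1, 0, 0.28, 0, 0, 0, 0.5], [-0.1, 0, 0.28, 0, 0, 0, 0]],
  ],
)

```text
clock: 11.55
eef_pos: [597.8, -214.7, 261.5]
eef_rot: [3.139, -0.009, -0.197]
wrist_force: [0.6, -0.6, 0.2]
finger_gap: 45.9
finger_force: 0.0
```

Run:
```python
from h import *
import rack,meas
c=cam('wrist','w4.png'); im=cv2.imread('pics/w4.png'); 
rack.rack({'wrist':c})
u,v=320,250
W=cloud(c); k=np.nanargmin(np.linalg.norm(W-np.array([648.3,-213.2,144]),axis=-1)); v,u=divmod(k,640); print(u,v)
u0,v0=max(0,u-80),max(0,v-60)
cv2.imwrite('pics/w4.png',cv2.resize(im[v0:v0+120,u0:u0+160],None,fx=4,fy=4,interpolation=cv2.INTER_CUBIC))
```

```text
wrist top n 3469 dir angle of y axis from world y (deg ccw) -4.473997 x at y=0 667.58575 ends y [-170.29454214   37.12747338] z 126.1108920025926
wrist  hook n 16 tip(minx) [ 631. -214.  119.] mean [ 633. -217.  106.] max x 635.0
wrist  hook n 796 tip(minx) [ 575. -145.  120.] mean [ 606. -144.  115.] max x 635.0
wrist  hook n 747 tip(minx) [579. -61. 120.] mean [609. -60. 115.] max x 635.0
wrist  hook n 734 tip(minx) [583.  28. 120.] mean [612.  25. 114.] max x 635.0
314 175
```

View pics/w4.png

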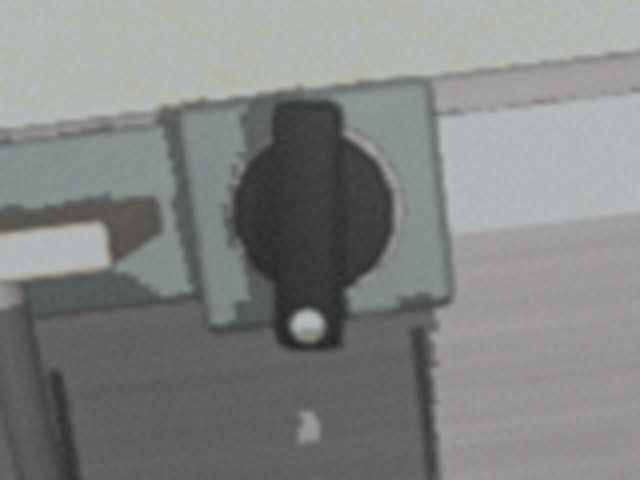

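The dotted end now points along the hooks, about 6° past square to the block. With the torque jump, that means the screw is home and the clutch has just slipped. Now the tab orientations, measured afresh from both fixed cameras.

```bash
cat > tab.py <<'E'
from h import *
def tabang(c,x0,y0,zl=110,zh=149,r=30):
    W=cloud(c); x,y,z=np.moveaxis(W,-1,0)
    k=(z>zl)&(z<zh)&(np.hypot(x-x0,y-y0)<r); P=W[k]
    if len(P)<15: return None
    l=cv2.fitLine(P[:,:2].astype(np.float32),cv2.DIST_L2,0,.01,.01).ravel()
    t=(P[:,:2]-l[2:])@l[:2]; mid=l[2:]+l[:2]*(np.percentile(t,2)+np.percentile(t,98))/2
    r=cv2.minAreaRect(P[:,:2].astype(np.float32))
    return len(P),'long dir deg',round(float(np.degrees(np.arctan2(l[1],l[0]))%180),1),'mid',np.round(mid,1),'len',round(float(np.ptp(t)),1),'rect',np.round(r[0],1),np.round(r[1],1),round(r[2],1),'zmax',round(float(np.nanmax(z[np.hypot(x-x0,y-y0)<25])),1)
E
python3 - <<'E'
from tab import *
for n in('scene','side'):
    c=cam(n)
    for nm,p in dict(A=(398,-262),B=(425,-96),C=(432,131),D=(430,255)).items(): print(n,nm,tabang(c,*p))
E
python3 st.py
```

```text
scene A (90, 'long dir deg', 78.4, 'mid', array([ 399.8, -266. ]), 'len', 37.4, 'rect', array([ 399.3, -265.4]), array([37. , 16.1]), 80.8, 'zmax', 154.0)
scene B (117, 'long dir deg', 130.4, 'mid', array([429.6, -98.9]), 'len', 30.4, 'rect', array([ 427.8, -101.2]), array([14.5, 30.5]), 42.5, 'zmax', 612.3)
scene C (108, 'long dir deg', 146.3, 'mid', array([434.6, 131.6]), 'len', 34.4, 'rect', array([432.8, 130.3]), array([13.6, 34.6]), 59.9, 'zmax', 153.2)
scene D (103, 'long dir deg', 51.7, 'mid', array([431.8, 251.4]), 'len', 34.7, 'rect', array([430.4, 253.8]), array([34.3, 14. ]), 40.1, 'zmax', 155.2)
side A (96, 'long dir deg', 62.2, 'mid', array([ 394.1, -263.4]), 'len', 38.4, 'rect', array([ 395.9, -263.7]), array([39.1, 13.9]), 69.6, 'zmax', 151.1)
side B (114, 'long dir deg', 142.8, 'mid', array([427.4, -97.1]), 'len', 35.1, 'rect', array([426.5, -99.8]), array([13. , 35.1]), 42.5, 'zmax', 608.7)
side C (169, 'long dir deg', 160.9, 'mid', array([432.6, 132.6]), 'len', 32.5, 'rect', array([431.5, 129.2]), array([14.1, 32.4]), 67.2, 'zmax', 151.4)
side D (205, 'long dir deg', 37.6, 'mid', array([426.2, 256.4]), 'len', 31.3, 'rect', array([428.4, 253.7]), array([31. , 14.2]), 43.8, 'zmax', 152.6)
[ 598.253927   -213.80846188  253.93909484] [-1.79992463e+02  2.45708111e-02 -1.12524779e+01] [ 0.06545478  0.14957345 -0.06565666] [ 1.48134791 -0.13815925 -0.77088979]
```

Emit:
servo_tool(
  motion=[
    [[-0.08, -0.02, 0, 0, 0, 0.047, 0], [-0.16, -0.04, 0, 0, 0, 0.095, 0], [-0.24, -0.06, 0, 0, 0, 0.14, 0], [-0.32, -0.08, 0, 0, 0, 0.19, 0], [-0.402, -0.101, -0.018, 0, 0, 0.235, 0], [-0.402, -0.101, -0.018, 0, 0, 0.285, 0], [-0.402, -0.101, -0.018, 0, 0, 0.33, 0], [-0.402, -0.101, -0.018, 0, 0, 0.38, 0], [-0.402, -0.101, -0.018, 0, 0, 0.425, 0], [-0.402, -0.101, -0.018, 0, 0, 0.468, 0]],
  ],
)

```text
clock: 12.7
eef_pos: [397.4, -264.2, 243.9]
eef_rot: [-3.139, -0.001, 1.28]
wrist_force: [0.2, 0.2, -0.3]
finger_gap: 93.9
finger_force: 0.0
```

Emit:
servo_tool(
  motion=[
    [[0, 0, 0, 0, 0, 0, 0], [0, 0, 0, 0, 0, 0, 0]],
  ],
)

```text
clock: 12.9
eef_pos: [397.4, -264.2, 244.5]
eef_rot: [-3.14, -0.001, 1.27]
wrist_force: [1.1, -0.1, -1.3]
finger_gap: 94.1
finger_force: 0.0
```

```bash
python3 st.py
python3 - <<'E'
from tab import *
c=cam('wrist','w5.png'); print(tabang(c,398,-264,138,155)); print(tabang(c,398,-264))
E
```

```text
[ 397.37608142 -264.19536623  244.48782443] [-1.79904289e+02 -3.62681348e-02  7.27675063e+01] [-0.00983956 -0.02668758  0.04095128] [ 1.13335612 -0.14490051 -1.34114906]
(735, 'long dir deg', 68.6, 'mid', array([ 397.9, -264. ]), 'len', 31.7, 'rect', array([ 397.8, -264.2]), array([31.7, 12. ]), 68.8, 'zmax', 371.0)
(214, 'long dir deg', 69.5, 'mid', array([ 398.9, -261.7]), 'len', 30.1, 'rect', array([ 398.1, -263.5]), array([30.1, 12. ]), 68.8, 'zmax', 371.0)
```

The wrist view gives a 31.7×12 mm tab at 68.7°, which matches the description and is grey, not yellow. Descend and grip.

Emit:
servo_tool(
  motion=[
    [[0.001, 0, -0.06, 0, 0, -0.022, 0.3], [0.001, 0, -0.14, 0, 0, -0.022, 0.3], [0.001, 0, -0.2, 0, 0, -0.022, 0.3], [0.001, 0, -0.25, 0, 0, -0.022, 0.3], [0.001, 0, -0.262, 0, 0, -0.022, 0.3], [0.001, 0, -0.262, 0, 0, -0.022, 1], [0.001, 0, -0.262, 0, 0, -0.022, 1], [0.001, 0, -0.262, 0, 0, -0.022, 1], [0.001, 0, -0.262, 0, 0, -0.022, 1], [0.001, 0, -0.262, 0, 0, -0.022, 1]],
  ],
  newtons=30,
)

```text
clock: 13.95
eef_pos: [398.0, -264.5, 115.0]
eef_rot: [3.141, 0.0, 1.205]
wrist_force: [0.2, -0.1, 0.7]
finger_gap: 29.2
finger_force: 0.0
```

Emit:
servo_tool(
  motion=[
    [[0, 0, 0, 0, 0, 0, 1], [0, 0, 0, 0, 0, 0, 1], [0, 0, 0, 0, 0, 0, 1], [0, 0, 0, 0, 0, 0, 1], [0, 0, 0.05, 0, 0, 0, 1], [0, 0, 0.1, 0, 0, 0, 1], [0, 0, 0.18, 0, 0, 0, 1], [0, 0, 0.26, 0, 0, 0, 1], [0, 0, 0.28, 0, 0, 0, 1], [0, 0, 0.28, 0, 0, 0, 1]],
  ],
)

```text
clock: 14.95
eef_pos: [398.1, -264.5, 255.3]
eef_rot: [3.14, 0.001, 1.205]
wrist_force: [0.1, -0.1, -1.8]
finger_gap: 12.0
finger_force: 30.0
```

Emit:
servo_tool(
  motion=[
    [[0.05, 0.05, 0.03, 0, 0, 0.04, 1], [0.1, 0.1, 0.03, 0, 0, 0.07, 1], [0.15, 0.15, 0.03, 0, 0, 0.092, 1], [0.2, 0.2, 0.03, 0, 0, 0.092, 1], [0.252, 0.254, 0, 0, 0, 0.092, 1], [0.252, 0.254, -0.06, 0, 0, 0.092, 1], [0.252, 0.254, -0.12, 0, 0, 0.092, 1], [0.252, 0.254, -0.18, 0, 0, 0.092, 1], [0.252, 0.254, -0.196, 0, 0, 0.092, 1], [0.252, 0.254, -0.196, 0, 0, 0.092, 1]],
  ],
)

```text
clock: 15.95
eef_pos: [523.0, -137.1, 154.7]
eef_rot: [-3.138, -0.001, 1.494]
wrist_force: [0.6, 0.1, -0.9]
finger_gap: 11.5
finger_force: 30.0
```

```bash
python3 st.py
python3 - <<'E'
from h import *
c=cam('side','s2.png'); c2=cam('scene','sc2.png')
a=cv2.imread('pics/s2.png')[130:330,220:400]; b=cv2.imread('pics/sc2.png')[180:340,160:400]
h=550; r=lambda i:cv2.resize(i,(int(i.shape[1]*300/i.shape[0]*1.0),300),interpolation=cv2.INTER_CUBIC)
cv2.imwrite('pics/j2.png',np.hstack([r(a),r(b)]))
E
```

```text
[ 522.98739681 -137.07879104  154.66229026] [-1.79792902e+02 -5.18926470e-02  8.55882446e+01] [-0.00591778 -0.03499322 -0.05104878] [ 0.56735406  0.08187969 -0.94110663]
```

View pics/j2.png

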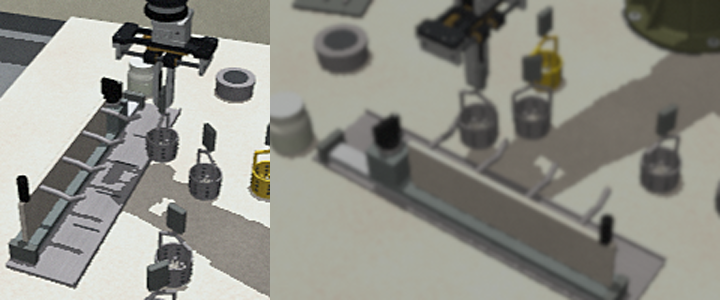

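The held basket hangs upright in front of the rightmost hook. In the left panel it is at (160,140), and in the right panel at (478,115). Move it in over the hook.

Emit:
servo_tool(
  motion=[
    [[0, 0, 0.001, 0, 0, 0, 1], [0.03, -0.0024, 0.001, 0, 0, 0, 1], [0.06, -0.0047, 0.001, 0, 0, 0, 1], [0.09, -0.007, 0.001, 0, 0, 0, 1], [0.12, -0.0094, 0.001, 0, 0, 0, 1], [0.14, -0.011, 0.001, 0, 0, 0, 1], [0.14, -0.011, 0.001, 0, 0, 0, 1], [0.14, -0.011, 0.001, 0, 0, 0, 1]],
  ],
)

```text
clock: 16.85
eef_pos: [593.7, -142.8, 157.4]
eef_rot: [3.141, 0.0, 1.494]
wrist_force: [-0.6, 0.1, -1.7]
finger_gap: 11.9
finger_force: 30.0
```

Emit:
servo_tool(
  motion=[
    [[0, 0, -0.01, 0, 0, 0, 1], [0, 0, -0.02, 0, 0, 0, 1], [0, 0, -0.03, 0, 0, 0, 1], [0, 0, -0.036, 0, 0, 0, 1], [0, 0, -0.038, 0, 0, 0, 1], [0, 0, -0.038, 0, 0, 0, 1]],
  ],
)

```text
clock: 17.45
eef_pos: [594.3, -142.6, 138.3]
eef_rot: [3.14, -0.0, 1.494]
wrist_force: [4.7, 4.0, 2.1]
finger_gap: 11.9
finger_force: 30.0
```

```bash
python3 st.py
```

```text
[ 594.26819461 -142.57671604  138.26968512] [ 1.79923447e+02 -1.72633259e-02  8.55963003e+01] [ 0.53739324 -0.72821353  0.00242822] [4.70120577 3.97641485 2.13114374]
```

Emit:
servo_tool(
  motion=[
    [[0.005, 0.003, 0, 0, 0, 0, 1], [0.005, 0.003, 0, 0, 0, 0, 1], [0.005, 0.003, -0.003, 0, 0, 0, 1], [0.005, 0.003, -0.003, 0, 0, 0, 1]],
  ],
)

```text
clock: 17.85
eef_pos: [596.3, -141.4, 137.1]
eef_rot: [3.141, 0.0, 1.494]
wrist_force: [-2.6, 0.8, 6.1]
finger_gap: 12.0
finger_force: 30.0
```

```bash
python3 st.py;python3 - <<'E'
from h import *
c=cam('side','s3.png'); c2=cam('wrist','w6.png')
a=cv2.imread('pics/s3.png')[130:330,220:400]; b=cv2.imread('pics/w6.png')
r=lambda i:cv2.resize(i,(int(i.shape[1]*400/i.shape[0]*1.0),400),interpolation=cv2.INTER_CUBIC)
cv2.imwrite('pics/j3.png',np.hstack([r(a),r(b)[:,:430]]))
E
```

```text
[ 596.33809879 -141.38752764  137.10528797] [1.79980638e+02 1.28642721e-02 8.55902299e+01] [ 0.2713382   0.4987943  -0.00625997] [-2.56064454  0.81130727  6.12100535]
```

View pics/j3.png

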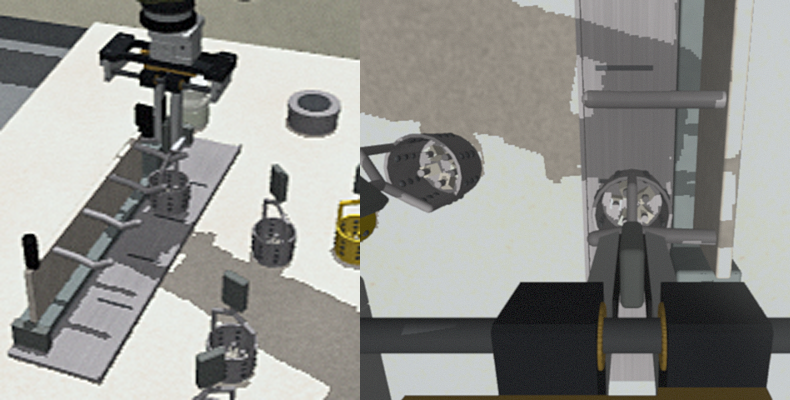

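The basket's handle sits across hook 3, at (170,185) on the left and (625,235) in the wrist view. The weight is on the hook (+6 N), so I'll release gently and go above the second basket.

Emit:
servo_tool(
  motion=[
    [[0, 0, 0, 0, 0, 0, 0.8], [0, 0, 0, 0, 0, 0, 0.7], [0, 0, 0, 0, 0, 0, 0.6], [0, 0, 0, 0, 0, 0, 0.5], [0, 0, 0, 0, 0, 0, 0.5], [0, 0, 0.03, 0, 0, 0, 0.5], [0, 0, 0.07, 0, 0, 0, 0.5], [0, 0, 0.14, 0, 0, 0, 0.5], [0, 0, 0.22, 0, 0, 0, 0.5]],
  ],
)

```text
clock: 18.85
eef_pos: [595.9, -141.2, 248.2]
eef_rot: [-3.141, -0.0, 1.494]
wrist_force: [0.7, 0.2, -0.2]
finger_gap: 47.0
finger_force: 0.0
```

Emit:
servo_tool(
  motion=[
    [[-0.06, 0.02, 0, 0, 0, 0.047, 0.3], [-0.12, 0.04, 0, 0, 0, 0.095, 0.3], [-0.18, 0.06, 0, 0, 0, 0.14, 0.3], [-0.26, 0.08, 0, 0, 0, 0.19, 0.3], [-0.339, 0.084, -0.006, 0, 0, 0.235, 0.3], [-0.339, 0.084, -0.006, 0, 0, 0.264, 0.3], [-0.339, 0.084, -0.006, 0, 0, 0.264, 0.3], [-0.339, 0.084, -0.006, 0, 0, 0.264, 0.3]],
  ],
)

```text
clock: 19.65
eef_pos: [427.3, -99.4, 244.3]
eef_rot: [3.141, 0.001, 2.32]
wrist_force: [-0.3, -0.3, -0.2]
finger_gap: 65.7
finger_force: 0.0
```

```bash
python3 st.py
python3 - <<'E'
from tab import *
c=cam('wrist'); print(tabang(c,427,-99,138,155,40)); print(tabang(c,427,-99))
E
```

```text
[427.27973061 -99.41615101 244.29273245] [1.79963866e+02 6.16803775e-02 1.32942188e+02] [ 0.01351466 -0.05619682  0.01476174] [-0.34223332 -0.33062055 -0.17791115]
(749, 'long dir deg', 132.3, 'mid', array([426.5, -98.6]), 'len', 32.2, 'rect', array([427. , -99.2]), array([11.7, 32.2]), 42.5, 'zmax', 371.2)
(216, 'long dir deg', 136.6, 'mid', array([426.2, -97.2]), 'len', 32.5, 'rect', array([427. , -99.2]), array([11.8, 32.3]), 42.0, 'zmax', 371.2)
```

Emit:
servo_tool(
  motion=[
    [[0, 0, -0.08, 0, 0, 0, 0.3], [0, 0, -0.16, 0, 0, 0, 0.3], [0, 0, -0.22, 0, 0, 0, 0.3], [0, 0, -0.255, 0, 0, 0, 0.3], [0, 0, -0.262, 0, 0, 0, 0.3], [0, 0, -0.262, 0, 0, 0, 0.6], [0, 0, -0.262, 0, 0, 0, 1], [0, 0, -0.262, 0, 0, 0, 1], [0, 0, -0.262, 0, 0, 0, 1], [0, 0, -0.262, 0, 0, 0, 1]],
  ],
)

```text
clock: 20.7
eef_pos: [427.0, -99.4, 112.9]
eef_rot: [3.141, 0.001, 2.323]
wrist_force: [-0.4, -0.0, 0.0]
finger_gap: 29.1
finger_force: 0.0
```

Emit:
servo_tool(
  motion=[
    [[0, 0, 0, 0, 0, 0, 1], [0, 0, 0, 0, 0, 0, 1], [0, 0, 0, 0, 0, 0, 1], [0, 0, 0, 0, 0, 0, 1], [0, 0, 0.05, 0, 0, 0, 1], [0, 0, 0.1, 0, 0, 0, 1], [0, 0, 0.18, 0, 0, 0, 1], [0, 0, 0.26, 0, 0, 0, 1], [0, 0, 0.28, 0, 0, 0, 1], [0, 0, 0.28, 0, 0, 0, 1]],
  ],
)

```text
clock: 21.7
eef_pos: [427.2, -99.4, 253.2]
eef_rot: [3.141, 0.002, 2.323]
wrist_force: [-0.1, 0.4, -1.9]
finger_gap: 11.9
finger_force: 30.0
```

```bash
python3 st.py
python3 - <<'E'
from tab import *
for n in('scene','side'):
    c=cam(n)
    print(n,'hung',tabang(c,595.5,-141.5,140,165))
    for nm,p in dict(C=(432,131),D=(430,255)).items(): print(n,nm,tabang(c,*p,r=35))
E
```

```text
[427.16186472 -99.41584768 253.22906411] [1.79938164e+02 1.07912301e-01 1.33110514e+02] [ 0.04575743 -0.05169694  0.00817296] [-0.10084266  0.42142926 -1.91212062]
scene hung (79, 'long dir deg', 96.5, 'mid', array([ 599.6, -143.8]), 'len', 33.5, 'rect', array([ 600.3, -143.6]), array([13.3, 33.1]), 12.6, 'zmax', 176.6)
scene C (110, 'long dir deg', 148.0, 'mid', array([434.1, 131.6]), 'len', 35.8, 'rect', array([430.7, 129.4]), array([15.2, 35.9]), 61.6, 'zmax', 153.2)
scene D (104, 'long dir deg', 54.2, 'mid', array([432. , 251.6]), 'len', 33.4, 'rect', array([430.3, 252.6]), array([33.6, 13.3]), 46.9, 'zmax', 154.5)
side hung (53, 'long dir deg', 75.2, 'mid', array([ 591.6, -141.7]), 'len', 31.0, 'rect', array([ 594.2, -141.9]), array([30.9, 11. ]), 86.9, 'zmax', 178.0)
side C (176, 'long dir deg', 160.0, 'mid', array([432.4, 132.6]), 'len', 33.7, 'rect', array([431.4, 129.2]), array([15.2, 34. ]), 61.7, 'zmax', 152.0)
side D (199, 'long dir deg', 37.6, 'mid', array([426.1, 256.6]), 'len', 32.1, 'rect', array([427.9, 253.5]), array([31.8, 13. ]), 43.6, 'zmax', 152.5)
```

Emit:
servo_tool(
  motion=[
    [[0.05, 0.02, 0.03, 0, 0, -0.045, 1], [0.1, 0.04, 0.03, 0, 0, -0.09, 1], [0.15, 0.06, 0.03, 0, 0, -0.135, 1], [0.2, 0.09, 0.02, 0, 0, -0.18, 1], [0.211, 0.094, 0, 0, 0, -0.225, 1], [0.211, 0.094, -0.06, 0, 0, -0.264, 1], [0.211, 0.094, -0.12, 0, 0, -0.264, 1], [0.211, 0.094, -0.18, 0, 0, -0.264, 1], [0.211, 0.094, -0.195, 0, 0, -0.264, 1], [0.211, 0.094, -0.195, 0, 0, -0.264, 1]],
  ],
)

```text
clock: 22.8
eef_pos: [531.5, -52.2, 153.3]
eef_rot: [-3.138, -0.0, 1.494]
wrist_force: [-0.6, 0.2, -1.8]
finger_gap: 12.2
finger_force: 30.0
```

Emit:
servo_tool(
  motion=[
    [[0, 0, 0, 0, 0, 0, 1], [0, 0, 0, 0, 0, 0, 1], [0.03, -0.0024, 0, 0, 0, 0, 1], [0.06, -0.0047, 0, 0, 0, 0, 1], [0.09, -0.007, 0, 0, 0, 0, 1], [0.12, -0.0094, 0, 0, 0, 0, 1], [0.14, -0.011, 0, 0, 0, 0, 1], [0.14, -0.011, 0, 0, 0, 0, 1], [0.14, -0.011, 0, 0, 0, 0, 1]],
  ],
)

```text
clock: 23.7
eef_pos: [602.2, -57.8, 155.4]
eef_rot: [3.141, 0.0, 1.494]
wrist_force: [-0.1, -0.2, -2.0]
finger_gap: 11.8
finger_force: 30.0
```

Emit:
servo_tool(
  motion=[
    [[0, 0, -0.01, 0, 0, 0, 1], [0, 0, -0.02, 0, 0, 0, 1], [0, 0, -0.03, 0, 0, 0, 1], [0, 0, -0.036, 0, 0, 0, 1], [0, 0, -0.041, 0, 0, 0, 1], [0, 0, -0.041, 0, 0, 0, 1]],
  ],
)

```text
clock: 24.3
eef_pos: [602.4, -58.1, 135.0]
eef_rot: [3.141, 0.001, 1.494]
wrist_force: [-2.0, -0.8, 4.7]
finger_gap: 12.3
finger_force: 30.0
```

```bash
python3 st.py
```

```text
[602.41838861 -58.05315328 134.96943352] [1.79963765e+02 2.88547206e-02 8.55915161e+01] [-0.36237548  0.41780658  0.03204265] [-1.96181875 -0.83492508  4.70313077]
```

Seated, with a contact force of 6–7 N. Release and go above the third basket.

Emit:
servo_tool(
  motion=[
    [[0, 0, 0, 0, 0, 0, 0.8], [0, 0, 0, 0, 0, 0, 0.7], [0, 0, 0, 0, 0, 0, 0.6], [0, 0, 0, 0, 0, 0, 0.5], [0, 0, 0, 0, 0, 0, 0.5], [0, 0, 0.03, 0, 0, 0, 0.5], [0, 0, 0.07, 0, 0, 0, 0.5], [0, 0, 0.14, 0, 0, 0, 0.5], [0, 0, 0.22, 0, 0, 0, 0.5]],
  ],
)

```text
clock: 25.2
eef_pos: [601.9, -57.7, 246.2]
eef_rot: [-3.141, -0.0, 1.494]
wrist_force: [-0.2, 0.3, 0.4]
finger_gap: 47.3
finger_force: 0.0
```

Emit:
servo_tool(
  motion=[
    [[-0.05, 0.05, 0, 0, 0, 0.045, 0.3], [-0.1, 0.1, 0, 0, 0, 0.09, 0.3], [-0.15, 0.16, 0, 0, 0, 0.135, 0.3], [-0.2, 0.22, 0, 0, 0, 0.18, 0.3], [-0.25, 0.28, 0, 0, 0, 0.225, 0.3], [-0.3, 0.34, 0, 0, 0, 0.27, 0.3], [-0.341, 0.377, 0, 0, 0, 0.315, 0.3], [-0.341, 0.377, 0, 0, 0, 0.36, 0.3], [-0.341, 0.377, 0, 0, 0, 0.369, 0.3], [-0.341, 0.377, 0, 0, 0, 0.369, 0.3]],
  ],
)

```text
clock: 26.2
eef_pos: [432.1, 130.6, 245.2]
eef_rot: [3.141, 0.001, 2.65]
wrist_force: [0.9, -0.1, 1.2]
finger_gap: 65.7
finger_force: 0.0
```

```bash
python3 st.py
python3 - <<'E'
from tab import *
c=cam('wrist'); print(tabang(c,431,130,138,155,40))
E
```

```text
[432.0730304  130.57482466 245.1586391 ] [1.79966539e+02 4.20801084e-02 1.51858448e+02] [ 0.07095658 -0.07427336 -0.02603748] [ 0.90386059 -0.10484768  1.15641387]
(737, 'long dir deg', 155.2, 'mid', array([431.8, 130.8]), 'len', 31.4, 'rect', array([432.1, 130.6]), array([12. , 31.4]), 65.2, 'zmax', 371.9)
```

Emit:
servo_tool(
  motion=[
    [[0, 0, -0.08, 0, 0, 0.018, 0.3], [0, 0, -0.16, 0, 0, 0.018, 0.3], [0, 0, -0.22, 0, 0, 0.018, 0.3], [0, 0, -0.255, 0, 0, 0.018, 0.3], [0, 0, -0.264, 0, 0, 0.018, 0.3], [0, 0, -0.264, 0, 0, 0.018, 0.6], [0, 0, -0.264, 0, 0, 0.018, 1], [0, 0, -0.264, 0, 0, 0.018, 1], [0, 0, -0.264, 0, 0, 0.018, 1], [0, 0, -0.264, 0, 0, 0.018, 1]],
  ],
)

```text
clock: 27.25
eef_pos: [432.0, 130.8, 112.9]
eef_rot: [3.141, 0.001, 2.71]
wrist_force: [-0.4, -0.3, 0.2]
finger_gap: 29.2
finger_force: 0.0
```

Emit:
servo_tool(
  motion=[
    [[0, 0, 0, 0, 0, 0, 1], [0, 0, 0, 0, 0, 0, 1], [0, 0, 0, 0, 0, 0, 1], [0, 0, 0, 0, 0, 0, 1], [0, 0, 0.05, 0, 0, 0, 1], [0, 0, 0.1, 0, 0, 0, 1], [0, 0, 0.18, 0, 0, 0, 1], [0, 0, 0.26, 0, 0, 0, 1], [0, 0, 0.28, 0, 0, 0, 1], [0, 0, 0.28, 0, 0, 0, 1]],
  ],
)

```text
clock: 28.25
eef_pos: [432.2, 130.8, 253.3]
eef_rot: [3.14, 0.002, 2.71]
wrist_force: [0.5, 0.3, -2.7]
finger_gap: 11.7
finger_force: 30.0
```

```bash
python3 st.py
python3 - <<'E'
from tab import *
for n in('scene','side'):
    c=cam(n)
    print(n,'hung3',tabang(c,595.5,-141.5,140,165))
    print(n,'hung2',tabang(c,602,-58,140,165))
    for nm,p in dict(D=(430,255)).items(): print(n,nm,tabang(c,*p,r=35))
E
```

```text
[432.1576752  130.78622061 253.27861461] [1.79921724e+02 1.02598439e-01 1.55251411e+02] [ 0.05715166 -0.02890219 -0.00751097] [ 0.54680269  0.307758   -2.70503578]
scene hung3 (80, 'long dir deg', 93.8, 'mid', array([ 599.3, -143.6]), 'len', 32.8, 'rect', array([ 599.6, -142.9]), array([13.9, 32.2]), 14.5, 'zmax', 178.4)
scene hung2 (78, 'long dir deg', 94.0, 'mid', array([606.2, -56.5]), 'len', 32.6, 'rect', array([601.8, -56.8]), array([31.9, 15.9]), 80.2, 'zmax', 176.4)
scene D (31, 'long dir deg', 29.8, 'mid', array([437.5, 281.4]), 'len', 17.7, 'rect', array([436.6, 281.5]), array([18.4,  5.4]), 16.8, 'zmax', 149.6)
side hung3 None
side hung2 (58, 'long dir deg', 70.3, 'mid', array([598.5, -53.2]), 'len', 28.9, 'rect', array([601.8, -53.5]), array([28.1, 13. ]), 87.6, 'zmax', 175.0)
side D (41, 'long dir deg', 15.1, 'mid', array([431.6, 287.5]), 'len', 17.2, 'rect', array([436. , 287.7]), array([17.5,  6.4]), 10.9, 'zmax', 86.9)
```

Basket D was knocked about 35 mm aside while I worked elsewhere, so I'll re-measure it later. Hang this one on hook 1.

Emit:
servo_tool(
  motion=[
    [[0.04, -0.04, 0.03, 0, 0, -0.045, 1], [0.08, -0.08, 0.03, 0, 0, -0.09, 1], [0.12, -0.12, 0.03, 0, 0, -0.135, 1], [0.17, -0.16, 0.03, 0, 0, -0.18, 1], [0.214, -0.198, 0.03, 0, 0, -0.225, 1], [0.214, -0.198, 0, 0, 0, -0.27, 1], [0.214, -0.198, 0, 0, 0, -0.315, 1], [0.214, -0.198, -0.06, 0, 0, -0.36, 1], [0.214, -0.198, -0.13, 0, 0, -0.387, 1], [0.214, -0.198, -0.195, 0, 0, -0.387, 1]],
  ],
)

```text
clock: 29.35
eef_pos: [537.7, 31.7, 151.5]
eef_rot: [-3.138, 0.0, 1.491]
wrist_force: [-0.2, 0.0, -2.7]
finger_gap: 11.7
finger_force: 30.0
```

Emit:
servo_tool(
  motion=[
    [[0, 0, 0, 0, 0, 0, 1], [0, 0, 0, 0, 0, 0, 1], [0, 0, 0, 0, 0, 0, 1], [0.03, -0.0024, 0, 0, 0, 0, 1], [0.06, -0.0047, 0, 0, 0, 0, 1], [0.09, -0.007, 0, 0, 0, 0, 1], [0.12, -0.0094, 0, 0, 0, 0, 1], [0.14, -0.011, 0, 0, 0, 0, 1], [0.14, -0.011, 0, 0, 0, 0, 1], [0.14, -0.011, 0, 0, 0, 0, 1]],
  ],
)

```text
clock: 30.35
eef_pos: [608.8, 26.2, 155.7]
eef_rot: [3.141, -0.0, 1.494]
wrist_force: [-0.2, -0.4, -1.9]
finger_gap: 12.0
finger_force: 30.0
```

Emit:
servo_tool(
  motion=[
    [[0, 0, -0.01, 0, 0, 0, 1], [0, 0, -0.02, 0, 0, 0, 1], [0, 0, -0.03, 0, 0, 0, 1], [0, 0, -0.036, 0, 0, 0, 1], [0, 0, -0.041, 0, 0, 0, 1], [0, 0, -0.041, 0, 0, 0, 1]],
  ],
)

```text
clock: 30.95
eef_pos: [608.9, 26.1, 134.8]
eef_rot: [3.141, 0.0, 1.494]
wrist_force: [-1.5, 0.1, 1.8]
finger_gap: 11.7
finger_force: 30.0
```

```bash
python3 st.py
python3 - <<'E'
from tab import *
for n in('scene','side'):
    c=cam(n)
    W=cloud(c); x,y,z=np.moveaxis(W,-1,0); k=(z>110)&(z<155)&(abs(x-430)<80)&(abs(y-290)<80)
    m=np.nanmedian(W[k],0); print(n,k.sum(),m,tabang(c,m[0],m[1]))
E
```

```text
[608.85990325  26.13516867 134.82840335] [1.79980782e+02 8.62718573e-03 8.55921060e+01] [-0.13523471  0.43580713 -0.06008253] [-1.51352677  0.14805052  1.82452749]
scene 146 [448.53661966 293.49425639 136.46567435] (115, 'long dir deg', 52.1, 'mid', array([445.7, 290. ]), 'len', 34.4, 'rect', array([442.7, 291.4]), array([34.4, 14.2]), 44.4, 'zmax', 155.5)
side 251 [440.25118608 295.46732494 136.1625755 ] (213, 'long dir deg', 41.3, 'mid', array([439.6, 295.2]), 'len', 32.9, 'rect', array([441.5, 292.2]), array([33. , 13.7]), 44.1, 'zmax', 151.8)
```

Seated. Basket D now stands upright at (442,292) with its tab at 44°.

Emit:
servo_tool(
  motion=[
    [[0, 0, 0, 0, 0, 0, 0.8], [0, 0, 0, 0, 0, 0, 0.7], [0, 0, 0, 0, 0, 0, 0.6], [0, 0, 0, 0, 0, 0, 0.5], [0, 0, 0, 0, 0, 0, 0.5], [0, 0, 0.03, 0, 0, 0, 0.5], [0, 0, 0.07, 0, 0, 0, 0.5], [0, 0, 0.14, 0, 0, 0, 0.5], [0, 0, 0.22, 0, 0, 0, 0.5]],
  ],
)

```text
clock: 31.95
eef_pos: [608.4, 26.2, 246.2]
eef_rot: [-3.141, 0.0, 1.494]
wrist_force: [0.7, 0.3, 1.1]
finger_gap: 46.8
finger_force: 0.0
```

Emit:
servo_tool(
  motion=[
    [[-0.05, 0.08, 0, 0, 0, -0.045, 0.3], [-0.1, 0.16, 0, 0, 0, -0.09, 0.3], [-0.15, 0.24, 0, 0, 0, -0.135, 0.3], [-0.2, 0.32, 0, 0, 0, -0.18, 0.3], [-0.25, 0.4, 0, 0, 0, -0.23, 0.3], [-0.3, 0.48, 0, 0, 0, -0.23, 0.3], [-0.334, 0.531, 0, 0, 0, -0.23, 0.3], [-0.334, 0.531, 0, 0, 0, -0.23, 0.3], [-0.334, 0.531, 0, 0, 0, -0.23, 0.3], [-0.334, 0.531, 0, 0, 0, -0.23, 0.3]],
  ],
)

```text
clock: 32.95
eef_pos: [442.4, 291.0, 245.0]
eef_rot: [3.141, -0.0, 0.77]
wrist_force: [0.2, -0.0, 0.0]
finger_gap: 65.6
finger_force: 0.0
```

```bash
python3 st.py
python3 - <<'E'
from tab import *
c=cam('wrist'); print(tabang(c,442,292,138,155,40))
E
```

```text
[442.37056965 291.01475037 244.95077577] [ 1.79984060e+02 -2.70639469e-02  4.41463730e+01] [-0.06566105  0.06269657 -0.03275454] [ 0.18054949 -0.01445138  0.01730284]
(746, 'long dir deg', 44.0, 'mid', array([443.9, 293.9]), 'len', 32.4, 'rect', array([443.4, 293.4]), array([32.4, 11.7]), 43.9, 'zmax', 372.1)
```

Shift (+1, +2.4) mm, descend, grip and lift.

Emit:
servo_tool(
  motion=[
    [[0.002, 0.005, -0.08, 0, 0, 0, 0.3], [0.002, 0.005, -0.16, 0, 0, 0, 0.3], [0.002, 0.005, -0.22, 0, 0, 0, 0.3], [0.002, 0.005, -0.255, 0, 0, 0, 0.3], [0.002, 0.005, -0.264, 0, 0, 0, 0.3], [0.002, 0.005, -0.264, 0, 0, 0, 0.6], [0.002, 0.005, -0.264, 0, 0, 0, 1], [0.002, 0.005, -0.264, 0, 0, 0, 1], [0.002, 0.005, -0.264, 0, 0, 0, 1], [0.002, 0.005, -0.264, 0, 0, 0, 1]],
  ],
)

```text
clock: 34.0
eef_pos: [442.9, 294.3, 112.9]
eef_rot: [3.141, -0.001, 0.771]
wrist_force: [-0.2, 0.1, 0.8]
finger_gap: 29.4
finger_force: 0.0
```

Emit:
servo_tool(
  motion=[
    [[0, 0, 0, 0, 0, 0, 1], [0, 0, 0, 0, 0, 0, 1], [0, 0, 0, 0, 0, 0, 1], [0, 0, 0, 0, 0, 0, 1], [0, 0, 0.05, 0, 0, 0, 1], [0, 0, 0.1, 0, 0, 0, 1], [0, 0, 0.18, 0, 0, 0, 1], [0, 0, 0.26, 0, 0, 0, 1], [0, 0, 0.28, 0, 0, 0, 1], [0, 0, 0.28, 0, 0, 0, 1]],
  ],
)

```text
clock: 35.0
eef_pos: [443.1, 294.4, 253.4]
eef_rot: [3.141, -0.002, 0.771]
wrist_force: [-0.1, 0.1, -2.1]
finger_gap: 11.5
finger_force: 30.0
```

```bash
python3 st.py
```

```text
[443.13093738 294.38797826 253.41063534] [ 1.79967120e+02 -1.28758912e-01  4.41921295e+01] [0.05296045 0.08796572 0.00666643] [-0.12946192  0.07462166 -2.10012867]
```

Emit:
servo_tool(
  motion=[
    [[0.04, -0.07, 0.03, 0, 0, 0.045, 1], [0.08, -0.14, 0.03, 0, 0, 0.09, 1], [0.12, -0.21, 0.03, 0, 0, 0.135, 1], [0.16, -0.28, 0.03, 0, 0, 0.18, 1], [0.205, -0.356, 0.02, 0, 0, 0.2295, 1], [0.205, -0.356, -0.02, 0, 0, 0.2295, 1], [0.205, -0.356, -0.08, 0, 0, 0.2295, 1], [0.205, -0.356, -0.14, 0, 0, 0.2295, 1], [0.205, -0.356, -0.195, 0, 0, 0.2295, 1], [0.205, -0.356, -0.195, 0, 0, 0.2295, 1]],
  ],
)

```text
clock: 36.0
eef_pos: [542.8, 115.8, 149.6]
eef_rot: [-3.133, 0.002, 1.492]
wrist_force: [-0.4, -0.3, -1.6]
finger_gap: 11.9
finger_force: 30.0
```

Emit:
servo_tool(
  motion=[
    [[0, 0, 0, 0, 0, 0, 1], [0, 0, 0, 0, 0, 0, 1], [0, 0, 0, 0, 0, 0, 1], [0.03, -0.0024, 0, 0, 0, 0, 1], [0.06, -0.0047, 0, 0, 0, 0, 1], [0.09, -0.007, 0, 0, 0, 0, 1], [0.12, -0.0094, 0, 0, 0, 0, 1], [0.14, -0.011, 0, 0, 0, 0, 1], [0.14, -0.011, 0, 0, 0, 0, 1], [0.14, -0.011, 0, 0, 0, 0, 1]],
  ],
)

```text
clock: 37.0
eef_pos: [615.1, 110.7, 155.3]
eef_rot: [3.141, -0.0, 1.492]
wrist_force: [-0.7, 0.4, -1.5]
finger_gap: 12.0
finger_force: 30.0
```

Emit:
servo_tool(
  motion=[
    [[0, 0, -0.01, 0, 0, 0, 1], [0, 0, -0.02, 0, 0, 0, 1], [0, 0, -0.03, 0, 0, 0, 1], [0, 0, -0.036, 0, 0, 0, 1], [0, 0, -0.041, 0, 0, 0, 1], [0, 0, -0.041, 0, 0, 0, 1]],
  ],
)

```text
clock: 37.6
eef_pos: [615.6, 111.1, 135.6]
eef_rot: [3.14, -0.001, 1.492]
wrist_force: [-2.1, 1.7, 7.9]
finger_gap: 11.8
finger_force: 30.0
```

```bash
python3 st.py
```

```text
[615.57786819 111.11037895 135.61827682] [ 1.79919281e+02 -5.30945238e-02  8.55070418e+01] [0.42072076 0.61787542 0.06119341] [-2.05797596  1.732159    7.86489346]
```

Seated. Release, back away and let everything settle, then check.

Emit:
servo_tool(
  motion=[
    [[0, 0, 0.001, 0, 0, 0, 0.8], [0, 0, 0.001, 0, 0, 0, 0.7], [0, 0, 0.001, 0, 0, 0, 0.6], [0, 0, 0.001, 0, 0, 0, 0.5], [0, 0, 0.001, 0, 0, 0, 0.5], [0, 0, 0.03, 0, 0, 0, 0.5], [0, 0, 0.07, 0, 0, 0, 0.5], [0, 0, 0.14, 0, 0, 0, 0.5], [0, 0, 0.22, 0, 0, 0, 0.5], [0, 0, 0.3, 0, 0, 0, 0.3]],
  ],
)

```text
clock: 38.6
eef_pos: [615.0, 110.7, 287.3]
eef_rot: [3.141, -0.0, 1.492]
wrist_force: [0.6, 0.3, 0.2]
finger_gap: 51.9
finger_force: 0.0
```

Emit:
servo_tool(
  motion=[
    [[-0.08, 0, 0, 0, 0, 0, 0], [-0.16, 0, 0, 0, 0, 0, 0], [-0.24, 0, 0, 0, 0, 0, 0], [-0.32, 0, 0, 0, 0, 0, 0], [-0.32, 0, 0, 0, 0, 0, 0], [-0.32, 0, 0, 0, 0, 0, 0], [-0.32, 0, 0, 0, 0, 0, 0], [-0.32, 0, 0, 0, 0, 0, 0], [-0.32, 0, 0, 0, 0, 0, 0], [-0.32, 0, 0, 0, 0, 0, 0]],
  ],
)

```text
clock: 39.6
eef_pos: [455.6, 110.6, 284.2]
eef_rot: [-3.141, 0.0, 1.492]
wrist_force: [0.6, 0.2, 0.3]
finger_gap: 94.1
finger_force: 0.0
```

Emit:
servo_tool(
  motion=[
    [[0, 0, 0, 0, 0, 0, 0], [0, 0, 0, 0, 0, 0, 0], [0, 0, 0, 0, 0, 0, 0], [0, 0, 0, 0, 0, 0, 0], [0, 0, 0, 0, 0, 0, 0], [0, 0, 0, 0, 0, 0, 0], [0, 0, 0, 0, 0, 0, 0], [0, 0, 0, 0, 0, 0, 0], [0, 0, 0, 0, 0, 0, 0], [0, 0, 0, 0, 0, 0, 0]],
  ],
)

```text
clock: 40.6
eef_pos: [455.3, 110.7, 284.4]
eef_rot: [3.142, 0.0, 1.492]
wrist_force: [0.3, -0.2, 0.3]
finger_gap: 93.6
finger_force: 0.0
```

Run:
```python
from tab import *
import rack
c=cam('side','s5.png'); c2=cam('scene','sc5.png')
rack.rack({'side':c,'scene':c2})
for p in((595.5,-141.5),(602,-58),(609,26.5),(615.5,111)): print([tabang(k,*p,140,165,25) for k in(c,c2)])
a=cv2.imread('pics/s5.png')[130:330,200:400]; b=cv2.imread('pics/sc5.png')[180:380,150:390]
r=lambda i:cv2.resize(i,(int(i.shape[1]*360/i.shape[0]),360),interpolation=cv2.INTER_CUBIC)
cv2.imwrite('pics/j5.png',np.hstack([r(a),r(b)]))
```

```text
side knob n 296 med [612.3 119.3 154.6] zmax 169.6
side top n 372 dir angle of y axis from world y (deg ccw) -4.584994 x at y=0 664.0111 ends y [-210.57610258  164.12217741] z 124.68030335595222
side  hook n 19 tip(minx) [ 627. -207.  115.] mean [ 631. -207.  107.] max x 635.0
side  hook n 55 tip(minx) [ 588. -142.  106.] mean [ 602. -133.  110.] max x 620.0
side  hook n 103 tip(minx) [576. -55. 118.] mean [603. -53. 111.] max x 631.0
side  hook n 112 tip(minx) [582.  29. 117.] mean [610.  31. 111.] max x 634.0
side  hook n 121 tip(minx) [588. 111. 118.] mean [614. 116. 111.] max x 635.0
scene knob n 322 med [618.7 109.1 154.9] zmax 169.9
scene top n 526 dir angle of y axis from world y (deg ccw) -4.401836 x at y=0 666.42334 ends y [-211.94635876  163.87789642] z 125.210637628896
scene  hook n 105 tip(minx) [ 571. -138.  121.] mean [ 603. -140.  112.] max x 634.0
scene  hook n 104 tip(minx) [595. -54. 113.] mean [609. -57. 111.] max x 634.0
scene  hook n 103 tip(minx) [600.  31. 112.] mean [613.  28. 110.] max x 634.0
scene  hook n 96 tip(minx) [606. 110. 114.] mean [618. 112. 111.] 
[... 475 characters left out ...]
 93.5, 'mid', array([606.3, -55.3]), 'len', 31.4, 'rect', array([606.3, -54.9]), array([12.8, 31.3]), 16.7, 'zmax', 178.3)]
[(67, 'long dir deg', 72.0, 'mid', array([604.6,  29.4]), 'len', 31.3, 'rect', array([604.5,  29.7]), array([30.5, 12.6]), 61.7, 'zmax', 175.0), (83, 'long dir deg', 93.5, 'mid', array([612.7,  28.3]), 'len', 31.3, 'rect', array([609.2,  27.9]), array([31.3, 14. ]), 85.9, 'zmax', 176.3)]
[(75, 'long dir deg', 76.7, 'mid', array([610.5, 108.9]), 'len', 32.7, 'rect', array([610.1, 109.1]), array([32.6,  9.6]), 69.8, 'zmax', 175.2), (93, 'long dir deg', 91.3, 'mid', array([618.7, 106.7]), 'len', 33.6, 'rect', array([619.8, 107. ]), array([12.7, 33.1]), 7.3, 'zmax', 177.9)]
```

View pics/j5.png

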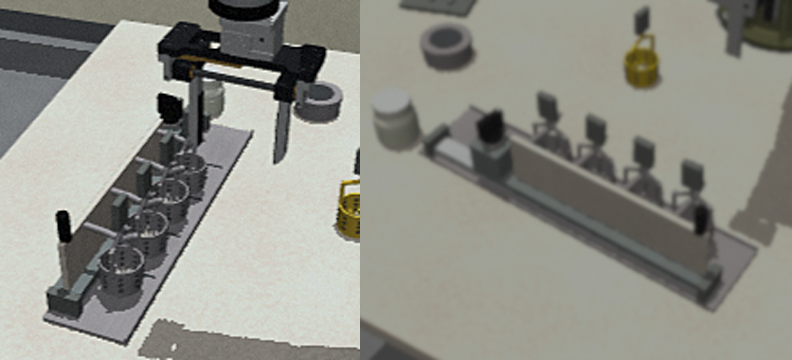

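All four baskets hang upright, each on its own hook: left view (195,170), (170,200), (145,235), (120,270). The rail is still against its stop at (708,285) in the right view. The bottle, tin, jar and yellow basket weren't handled, and the robot is clear. Handing in.

```bash
python3 -c "
from cell import manip
print(manip.sign_off())"
```

```text
the job is handed in; nothing more can be done
None
```

The job is handed in: the rail is at its stop, the thumbscrew is home and turned about 0.12 rad past the first slip (judged from wing angle and torque; I did not see the pointer itself), and all four grey baskets hang free, each on its own hook.

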